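Tip the steel balls from the scoop into the narrow-mouthed jar

ROBOT

A 6-joint arm with a two-finger parallel gripper is mounted at the origin on the work surface. World frame = base frame: x ahead of the robot, y to its left, z up, the work surface at z = 0. Lengths are in m, angles in degrees, forces in N, time in s.
With the tool pointing down it reaches from about 0.3 to 0.75 m from the base axis. Payload 8.5 kg.
Tool frame: the origin (TCP) lies at the very end of the fingers, on their centre line; the grasp point (between the pads) lies 19 mm behind it (env.pinch_z is the distance from the TCP to the grasp point, in m); z points along the fingers, y is the line along which they close (so a half turn about z gives the same grasp; the last joint's range is limited). The gripper opens to 85 mm and grips with 20 to 120 N. Pads are 22 mm wide; open, the fingers measure 114 mm over their backs; the gripper's body (76 mm by 85 mm) begins 54 mm behind the grasp point. The pads swing forward as they close: fully open they stand 13 mm farther back than shut.
Start: joints at [-12.336, 21.807, 74.336, -0, 83.858, -12.336], TCP at [0.55, 0, 0.231] pointing down, gripper open.
Joint ranges: [-178.18, 178.18], [-50.72, 133.34], [12.68, 142.11], [-81.47, 261.47], [9.98, 163.14], [-165.26, 165.26]. Speed limits (degrees/s): [136.94, 136.94, 180, 180, 180, 180].

INTERFACE

Orientations are given as a 3x3 rotation matrix whose columns are the frame's x, y, z axes.
In Python, from rig import env, viewer gives the robot as it stands.
- The arm moves only by the tool drive_tool, never from a script. Its argument "series" is a list of rows, each a list of 3 entries, a list of its own where there are three numbers: the shift along the tool's x, y, z in m, then the turn about the tool's z in degrees, then the finger opening in m, from 0 to 0.0854. A call has 1 to 20 rows; each row is the pose to reach, as a shift and turn from the pose commanded when the call began, along the tool's axes at that moment; what a row does not reach only later rows make up. A row lasts 1/10 s, in which the tool goes at most 50 mm and 8.59 degrees, less where a joint would pass 70% of its speed; a pose out of reach is approached as far as the arm can. A call with a gripper value outside its range is refused whole. The fingers move at their own pace and stop on an object; "newtons" is the grip in N (left out, the last holds). Time passes only in rows, so rows that repeat a pose let the fingers close. It gives the time, the measured TCP pose, the force, the opening and the grip force at its end, in the units of the state.
- env.observe(): the state, without advancing time (a new reading comes with each control period).
- viewer.get_image(name): name is "scene" or "side" or "wrist"; returns a dict with "img" (480x640x3 uint8, red, green, blue), "depth" (480x640 float32, m along the optical axis (not along the pixel's ray), 0 where there is no reading), "camera_matrix" (3x3 intrinsics, pixels), "rvec" (rotation vector, rad) and "tvec" (3), from world to camera coordinates, as OpenCV has them. Camera axes: x right, y down, z forward; pixel columns grow to the right and rows downward; lengths in m; the calibration is good to about 2 mm. A picture is of the moment at which its call begins.
- env.close_job(): hands the job in; it is judged then, once.
The state is a dict: "time_s": time; "q": joint angles; "qvel": joint speeds; "joint_efforts": joint torques, N m; "position": TCP position; "tool_rot": TCP orientation; "ft_force": force on the tool from outside, world axes, zero at the start; "wrist_torque": the same for the moment, N m; "grip_width": finger opening in m; "gripper_force": force on a finger pad.
Only numpy, scipy, OpenCV 4.12 (cv2) and the standard library are available. Lean on these libraries where they do the work, as an engineer would, in place of code of your own. Each camera call takes 0.05 s, during which the arm holds its last target. There are 200 camera calls.

TASK

Put the five steel balls away in the open white jar: the scoop they lie in has its handle out of reach under the low shelf, so bring it out by its pan, set it down on the open bench and let go of it. Then take it by its handle, rest the lip of its spout just inside the jar's mouth with the scoop still level, and tilt it there until every ball has run in and none has missed. Stand the empty scoop back on the bench, clear of the shelf, leaving the jar upright where it is and the flask, the cap and the hammer undisturbed.

Things in the scene. Friction and masses are not known exactly. Their poses are not given: they have to be found in the camera images.
- scoop: Scoop of folded aluminium sheet, about 155 g. Origin: centre of the underside of its pan (on the bench when it stands); x to the spout, y across, z up. Pan: x -55 to 45 mm, outer width 58, walls 34 high and 2 thick, flat floor 2 thick; spout in front, wooden handle behind. At the start the pan sticks out from under the shelf, the handle is below the board. Centre of mass near x -20.
- scoop_ramp (a point): Middle of the spout's foot, (45, 0, 2) mm in the scoop's frame. From here to x 95 the floor ramps up at 18 degrees (underside to z 16) and the 34 high walls taper in to 32 outside, 28 inside. When level the ramp keeps the balls in the pan; they run out once it is tilted spout-down by about 40 degrees; the last may want a small rock to and fro.
- scoop_lip (a point): Tip of the turned-down lip, midway across: (129, 0, 4) mm in the scoop's frame, 30 wide. Behind it, x 95 to 120, the spout is a level channel 32 wide with its underside at z 16 and walls up to z 34; from x 120 the lip bends steeply down to this tip. With the tip 9 mm inside the mouth the channel passes 3 mm over the rim.
- scoop_handle: The scoop's wooden handle, fixed to it: a bar 101 mm long (along x), 18 wide (y), 22 high (z). Origin: its centre, at (-116.5, 0, 27) mm in the scoop's frame; axes as the scoop's. Held by it alone, the scoop may sag a few degrees spout-down in a weak grip.
- handle_end (a point): Rear end of the handle: (-167, 0, 27) mm in the scoop's frame.
- jar: White plastic storage jar, open, loose, about 220 g and 115 mm tall: body 84 in diameter up to z 74, shoulder to z 92, then a neck 54 in outside diameter. Origin: centre of its underside; z up. It is round, its yaw means nothing.
- jar_mouth (a point): Centre of the jar's mouth, at the level of its rim, 115 mm above the jar's origin. The opening is 48 mm wide.
- shelf: Fixed low shelf: wooden board 440 x 200 x 18, underside 75 mm above the bench, top at 93 mm, on four legs at its ends, with tins and a box standing on it up to 170 mm above the bench. Origin: on the bench under the middle of the board's front edge; x along that edge, the board and legs lie at y 0 to 200, z up. Its open front looks to its -y side.
- ball0: Smooth dark steel ball, 14 mm in diameter, 11 g, one of five alike, slides and rolls easily. Origin: its centre. At the start it lies in the scoop's pan.
- ball1: Smooth dark steel ball, 14 mm in diameter, 11 g, one of five alike, slides and rolls easily. Origin: its centre. At the start it lies in the scoop's pan.
- ball2: Smooth dark steel ball, 14 mm in diameter, 11 g, one of five alike, slides and rolls easily. Origin: its centre. At the start it lies in the scoop's pan.
- ball3: Smooth dark steel ball, 14 mm in diameter, 11 g, one of five alike, slides and rolls easily. Origin: its centre. At the start it lies in the scoop's pan.
- ball4: Smooth dark steel ball, 14 mm in diameter, 11 g, one of five alike, slides and rolls easily. Origin: its centre. At the start it lies in the scoop's pan.
- flask: Black drinking flask, 72 in diameter, 236 tall, loose. Origin: centre of its underside. Bystander beside the jar: jar and flask swap places.
- jar_cap: Black screw cap of the jar, 60 in diameter, 18 high, lying on the bench. Origin: centre of its underside. Bystander.
- hammer: Hammer lying on the bench, 280 long, along its x, origin below its middle on the bench. Bystander.
There are look-alikes about, which are no part of the job. Of the things like the jar, leave any that is blue; of the rest the larger one is meant.

How it is judged:
By the outcome, as a careful person would: the job done as asked, in the order asked, and still so for the second after the job is handed in, with the robot touching nothing.
It also fails if it takes over 72 s, if anything falls off the work surface, if the arm or the gripper's body presses on something with over 40 N, if the wrist force passes 120 N, or if a joint passes its speed limit or range.

## Working session

There is one attempt and no reset: what is moved stays moved. The work goes in short steps, Python scripts to look and compute and a tool call to move; the robot and the scene stay as the last step left them, time stands still between calls to the robot, and variables do not carry over. Pictures are saved under pics/ and viewed, at most 10 in all, crops included, and the job is handed in when it is done.

Besides the shell and the picture viewer there is one more tool, called after "Emit:" as name([rows], argument=value, ...), one row to a line, values as JSON. drive_tool: Moves the arm, as the interface text tells. Its arguments: {"type":"object","properties":{"series":{"type":"array"},"newtons":{"type":"number"}},"required":["series"]}

```bash
mkdir -p pics; cat > h.py <<'E'
import numpy as np, cv2
from rig import env, viewer
def shot(n,f=None):
    d=viewer.get_image(n)
    if f: cv2.imwrite('pics/'+f,d['img'][:,:,::-1])
    return d
def cam(d):
    R=cv2.Rodrigues(np.array(d['rvec'],float))[0]; t=np.array(d['tvec'],float).ravel(); return R,t,np.array(d['camera_matrix'])
def plane(d,u,v,z):
    R,t,K=cam(d); r=R.T@np.linalg.solve(K,[u,v,1]); c=-R.T@t
    return c+r*(z-c[2])/r[2]
def cloud(d):
    R,t,K=cam(d); v,u=np.mgrid[:480,:640]; z=d['depth']
    p=np.stack([(u-K[0,2])/K[0,0]*z,(v-K[1,2])/K[1,1]*z,z],-1)
    return (p-t)@R
E
python3 - <<'E'
from h import *
for n in('scene','side'):
    d=shot(n,n+'0.png'); R,t,K=cam(d); print(n,-R.T@t,R[2],K[0,0])
print(env.observe()['tool_rot'],env.pinch_z)
E
```

```text
scene [ 1.07106433 -0.16365762  1.00951129] [-0.53745582  0.18065155 -0.82371492] 495.0929864987501
side [0.31398043 0.9743148  1.2711648 ] [ 0.12185358 -0.61407744 -0.7797824 ] 552.7224994458445
[[-2.10153358e-05  9.99999212e-01 -1.25552343e-03]
 [ 9.99999968e-01  2.13331206e-05  2.53096549e-04]
 [ 2.53123134e-04 -1.25551807e-03 -9.99999180e-01]] 0.0187
```

View pics/scene0.png

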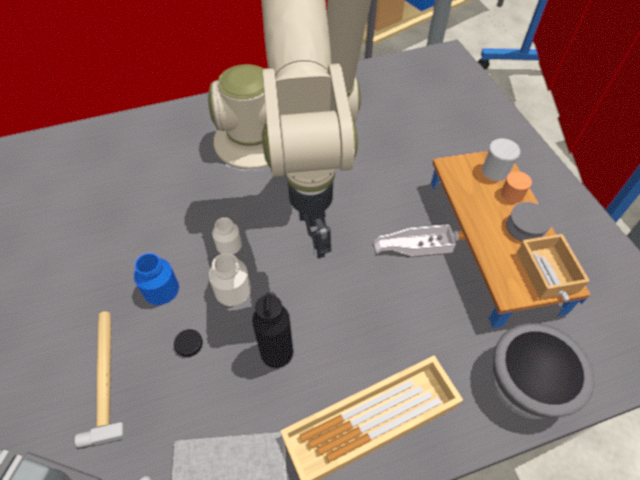

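View pics/side0.png

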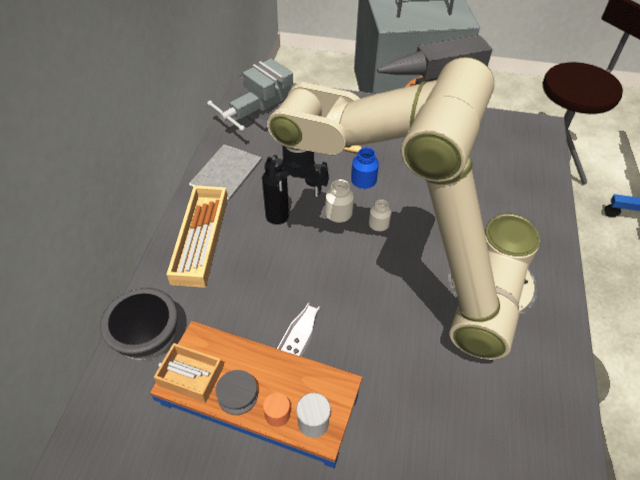

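The scene view shows the scoop with its spout tip at (376,247) and its pan ending at the shelf edge (455,237). The target is the larger white jar at (230,280), with its mouth at about (228,264). Nearby are the flask (272,335), small white jar (227,237), blue jar (155,280), cap (188,342) and hammer at the left.

```bash
python3 - <<'E'
from h import *
for n in('scene','side'):
    d=shot(n); P=cloud(d); ok=d['depth']>0
    hsv=cv2.cvtColor(d['img'],cv2.COLOR_RGB2HSV).astype(int)
    X,Y,Z=P[...,0],P[...,1],P[...,2]
    # jar rim
    m=ok&(Z>.109)&(Z<.121)&(hsv[...,1]<70)&(hsv[...,2]>110)
    k,l,s,c=cv2.connectedComponentsWithStats(m.astype(np.uint8))
    for i in range(1,k):
        if s[i,4]>20: 
            q=P[l==i]; print(n,'rim',c[i].round(),s[i,4],q.min(0).round(3),q.max(0).round(3))
    # shelf board
    m=ok&(abs(Z-.093)<.006)&(hsv[...,0]<20)&(hsv[...,1]>120)
    k,l,s,c=cv2.connectedComponentsWithStats(m.astype(np.uint8)); i=1+np.argmax(s[1:,4])
    q=P[l==i][:,:2].astype(np.float32); print(n,'shelf',cv2.boxPoints(cv2.minAreaRect(q)).round(3).tolist())
    # scoop
    x0,y0,x1,y1=(368,215,468,265) if n=='scene' else (270,295,325,365)
    m=np.zeros_like(ok); m[y0:y1,x0:x1]=1; m&=ok&(Z>.008)&(Z<.045)
    k,l,s,c=cv2.connectedComponentsWithStats(m.astype(np.uint8)); i=1+np.argmax(s[1:,4])
    q=P[l==i]; r=cv2.minAreaRect(q[:,:2].astype(np.float32)); print(n,'scoop',r,cv2.boxPoints(r).round(3).tolist(),q[:,2].max())
    # flask & others: tall
    m=ok&(Z>.2)&(Z<.245)&(hsv[...,2]<60)
    q=P[m]; print(n,'flask top',np.median(q,0).round(3) if len(q) else None)
    np.save(n+'.npy',P)
    if n=='scene':
        c=d['img'][200:280,350:490]; cv2.imwrite('pics/crop1.png',cv2.resize(c,None,fx=5,fy=5,interpolation=cv2.INTER_CUBIC)[:,:,::-1])
        g=cv2.resize(d['img'][220:400,120:340],None,fx=3,fy=3)
E
```

```text
scene rim [243. 125.] 155 [ 0.043 -0.093  0.109] [0.074 0.031 0.121]
scene rim [497. 172.] 89 [0.405 0.496 0.109] [0.44  0.548 0.121]
scene rim [225. 264.] 143 [ 0.441 -0.197  0.109] [ 0.496 -0.143  0.118]
scene rim [548. 271.] 238 [0.66  0.46  0.109] [0.744 0.488 0.119]
scene shelf [[0.3160000145435333, 0.4009999930858612], [0.753000020980835, 0.33799999952316284], [0.7820000052452087, 0.5379999876022339], [0.3440000116825104, 0.6010000109672546]]
scene scoop ((0.4952126443386078, 0.29333779215812683), (0.218120738863945, 0.06382419168949127), 77.89624786376953) [[0.4410000145435333, 0.19300000369548798], [0.5040000081062317, 0.18000000715255737], [0.5490000247955322, 0.3930000066757202], [0.4869999885559082, 0.40700000524520874]] 0.041252923767602104
scene flask top [ 0.658 -0.118  0.215]
side rim [246.  99.] 101 [ 0.81  -0.562  0.109] [ 0.881 -0.467  0.118]
side rim [121. 127.] 151 [ 1.197 -0.448  0.109] [ 1.209 -0.141  0.121]
side rim [340. 187.] 83 [ 0.439 -0.198  0.109] [ 0.491 -0.138  0.119]
side rim [ 63. 214.] 118 [1.2   0.015 0.109] [1.209 0.169 0.121]
side rim [ 43. 245.] 72 [1.198 0.168 0.109] [1.209 0.254 0.121]
side rim [ 17. 284.] 24 [1.201 0.33  0.11 ] [1.206 0.357 0.12 ]
side rim [185. 369.] 238 [0.661 0.461 0.109] [0.751 0.491 0.12 ]
side rim [312. 432.] 56 [0.37  0.542 0.109] [0.427 0.565 0.121]
side shelf [[0.31200000643730164, 0.4009999930858612], [0.7490000128746033, 0.33899998664855957], [0.7770000100135803, 0.5400000214576721], [0.3400000035762787, 0.6019999980926514]]
side scoop ((0.48498889803886414, 0.2662118971347809), (0.16732482612133026, 0.06005369499325752), 77.70429992675781) [[0.43799999356269836, 0.19099999964237213], [0.4970000088214874, 0.17800000309944153], [0.5320000052452087, 0.34200000762939453], [0.4729999899864197, 0.3540000021457672]] 0.04088285609267727
side flask top [ 0.657 -0.107  0.215]
```

View pics/crop1.png

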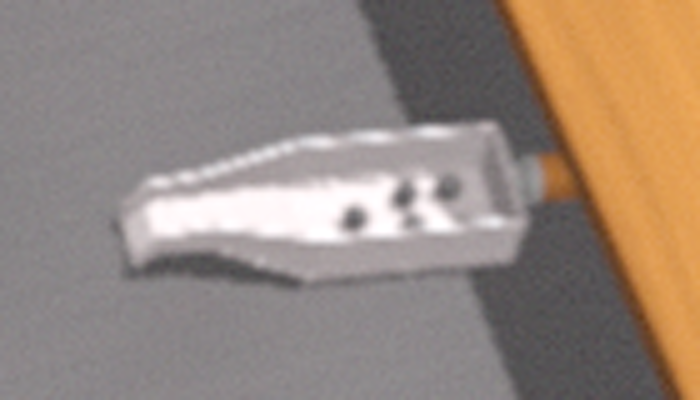

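The jar's mouth is at about (0.467, -0.169), the lip at (0.470, 0.186), and the scoop's x axis is (-0.21, -0.98). First I'll move above the pan.

Emit:
drive_tool([
  [[0.297, -0.056, 0.11], 12, 0.0854],
  [[0.297, -0.056, 0.11], 12, 0.0854],
  [[0.297, -0.056, 0.11], 12, 0.0854],
  [[0.297, -0.056, 0.11], 12, 0.0854],
  [[0.297, -0.056, 0.11], 12, 0.0854],
  [[0.297, -0.056, 0.11], 12, 0.0854],
  [[0.297, -0.056, 0.11], 12, 0.0854],
  [[0.297, -0.056, 0.11], 12, 0.0854],
  [[0.297, -0.056, 0.11], 12, 0.0854],
  [[0.297, -0.056, 0.11], 12, 0.0854],
])

```text
time_s: 1.2
position: [0.4945, 0.2961, 0.1218]
tool_rot: [[0.209, 0.978, 0.001], [0.978, -0.209, -0.0], [0.0, 0.001, -1.0]]
ft_force: [-0.3, -0.8, 0.1]
grip_width: 0.0857
gripper_force: 0.0
```

```bash
python3 - <<'E'
from h import *
o=env.observe(); print(o['time_s'],o['position'],o['tool_rot'])
d=shot('wrist','w1.png'); P=cloud(d); Z=P[...,2]
T=np.array(o['tool_rot']); p=np.array(o['position'])
L=(P-p)@T   # tool-frame coords
m=(d['depth']>0)&(abs(Z-.034)<.007)&(abs(L[...,1])<.042)&(abs(L[...,0])<.08)
q=L[m]
for a in np.arange(-.08,.08,.01):
    s=q[(q[:,0]>a)&(q[:,0]<a+.01)]
    if len(s): print(a.round(2),len(s),np.percentile(s[:,1],[2,98]).round(4))
E
```

```text
1.2 [0.49450381 0.2960956  0.12176985] [[ 2.08952993e-01  9.77925465e-01  6.56315887e-04]
 [ 9.77925676e-01 -2.08953038e-01 -9.28031014e-07]
 [ 1.36231653e-04  6.42022072e-04 -9.99999785e-01]]
-0.08 114 [-0.0181  0.0148]
-0.07 138 [-0.0206  0.0175]
-0.06 144 [-0.0231  0.0202]
-0.05 151 [-0.0256  0.0228]
-0.04 158 [-0.0281  0.0257]
-0.03 138 [-0.0301  0.0277]
-0.02 146 [-0.0304  0.0282]
-0.01 135 [-0.03    0.0284]
-0.0 139 [-0.0301  0.0282]
0.01 150 [-0.0299  0.0286]
0.02 149 [-0.0296  0.0287]
0.03 162 [-0.0298  0.0285]
0.04 163 [-0.0295  0.0288]
0.05 174 [-0.0291  0.029 ]
0.06 183 [-0.0294  0.029 ]
0.07 731 [-0.0283  0.0283]
```

View pics/w1.png

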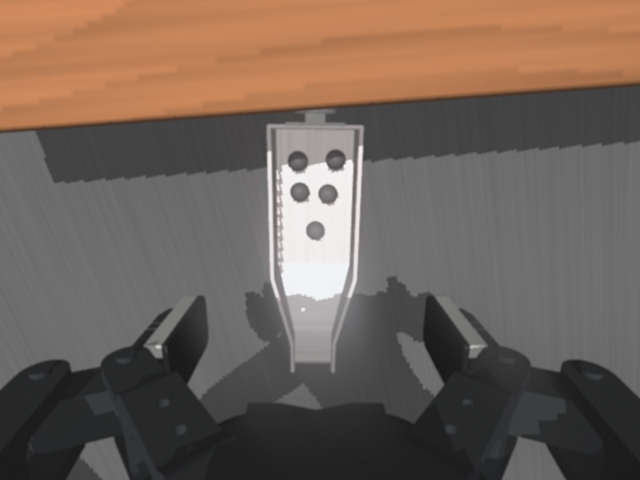

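The wrist view shows all five balls in the pan, around (315,195). The scoop is centred between the fingers and aligned with them. I'll check how far the wrist camera overhangs before descending.

```bash
python3 - <<'E'
from h import *
o=env.observe(); d=shot('wrist'); R,t,K=cam(d); c=-R.T@t
print((c-np.array(o['position']))@np.array(o['tool_rot']))
P=np.load('scene.npy'); L=(P-np.array(o['position']))@np.array(o['tool_rot'])
m=(P[...,2]>.1)&(P[...,2]<.25)&(abs(L[...,1])<.06)&(L[...,0]>.07)&(L[...,0]<.3)
print(m.sum(), L[m][:,0].min() if m.any() else '')
E
```

```text
[ 0.07039575 -0.00034915 -0.14263488]
1270 0.17862213359629522
```

Emit:
drive_tool([
  [[0, 0, 0.04], 0, 0.0854],
  [[0, 0, 0.08], 0, 0.0854],
  [[0, 0, 0.1], 0, 0.0854],
  [[0, 0, 0.11], 0, 0.0854],
  [[0, 0, 0.118], 0, 0.0854],
  [[0, 0, 0.118], 0, 0.0854],
  [[0, 0, 0.118], 0, 0.05],
  [[0, 0, 0.118], 0, 0.05],
  [[0, 0, 0.118], 0, 0.05],
  [[0, 0, 0.118], 0, 0.05],
  [[0, 0, 0.118], 0, 0.05],
  [[0, 0, 0.118], 0, 0.05],
  [[0, 0, 0.118], 0, 0.05],
], newtons=50)

```text
time_s: 2.6
position: [0.4945, 0.2972, 0.0046]
tool_rot: [[0.208, 0.978, 0.002], [0.978, -0.208, 0.001], [0.001, 0.002, -1.0]]
ft_force: [-1.2, -0.6, 6.7]
grip_width: 0.0569
gripper_force: 54.5
```

Emit:
drive_tool([
  [[0, 0, -0.005], 0, 0.05],
  [[-0.002, 0, -0.008], 0, 0.05],
  [[-0.008, 0, -0.008], 0, 0.05],
  [[-0.018, 0, -0.008], 0, 0.05],
  [[-0.03, 0, -0.008], 0, 0.05],
  [[-0.042, 0, -0.008], 0, 0.05],
  [[-0.054, 0, -0.008], 0, 0.05],
  [[-0.066, 0, -0.008], 0, 0.05],
  [[-0.078, 0, -0.008], 0, 0.05],
  [[-0.09, 0, -0.008], 0, 0.05],
  [[-0.102, 0, -0.008], 0, 0.05],
  [[-0.114, 0, -0.008], 0, 0.05],
  [[-0.126, 0, -0.008], 0, 0.05],
  [[-0.138, 0, -0.008], 0, 0.05],
  [[-0.15, 0, -0.008], 0, 0.05],
  [[-0.16, 0, -0.008], 0, 0.05],
  [[-0.166, 0, -0.008], 0, 0.05],
  [[-0.17, 0, -0.008], 0, 0.05],
  [[-0.17, 0, -0.004], 0, 0.05],
  [[-0.17, 0, -0.001], 0, 0.05],
])

```text
time_s: 4.6
position: [0.4588, 0.1308, 0.0044]
tool_rot: [[0.208, 0.978, 0.0], [0.978, -0.208, -0.0], [0.0, 0.0, -1.0]]
ft_force: [-16.4, -4.5, 60.5]
grip_width: 0.057
gripper_force: 61.0
```

Emit:
drive_tool([
  [[0, 0, 0.001], 0, 0.05],
  [[0, 0, 0.001], 0, 0.0854],
  [[0, 0, 0.001], 0, 0.0854],
  [[0, 0, 0.001], 0, 0.0854],
  [[0, 0, 0.001], 0, 0.0854],
  [[0, 0, -0.03], 0, 0.0854],
  [[0, 0, -0.08], 0, 0.0854],
  [[0.05, 0, -0.1], 0, 0.0854],
  [[0.1, 0, -0.1], 0, 0.0854],
  [[0.115, 0, -0.1], 0, 0.0854],
  [[0.115, 0, -0.1], 0, 0.0854],
  [[0.115, 0, -0.1], 0, 0.0854],
])

```text
time_s: 5.8
position: [0.4821, 0.2429, 0.1039]
tool_rot: [[0.207, 0.978, -0.001], [0.978, -0.207, -0.001], [-0.001, -0.001, -1.0]]
ft_force: [0.7, -0.3, -0.4]
grip_width: 0.0858
gripper_force: 0.0
```

```bash
python3 - <<'E'
from h import *
o=env.observe(); print(o['time_s'],o['position'])
d=shot('scene'); P=cloud(d); Z=P[...,2]; T=np.array(o['tool_rot']); p=np.array(o['position'])
w=shot('wrist','w2.png'); Q=cloud(w); L=(Q-p)@T; hsv=cv2.cvtColor(w['img'],cv2.COLOR_RGB2HSV).astype(int)
m=(w['depth']>0)&(abs(Q[...,2]-.036)<.008)&(abs(L[...,1])<.03)
q=L[m]
for a in np.arange(-.16,.1,.01):
    s=q[(q[:,0]>a)&(q[:,0]<a+.01)]
    if len(s): print(a.round(2),len(s),np.percentile(s[:,1],[2,98]).round(4),s[:,2].min().round(3))
E
```

```text
5.8 [0.48211616 0.2429326  0.10388394]
-0.12 13 [-0.0265  0.0276] 0.074
-0.11 103 [-0.0285  0.0297] 0.067
-0.1 111 [-0.0282  0.0299] 0.067
-0.09 119 [-0.0285  0.0297] 0.067
-0.08 123 [-0.0282  0.0299] 0.067
-0.07 114 [-0.0285  0.0297] 0.067
-0.06 139 [-0.0282  0.0299] 0.067
-0.05 405 [-0.0277  0.0296] 0.066
-0.04 679 [-0.0256  0.0221] 0.064
-0.03 520 [-0.01    0.0121] 0.063
-0.02 428 [-0.0075  0.01  ] 0.064
-0.01 448 [-0.0073  0.0099] 0.064
0.0 462 [-0.0072  0.0098] 0.064
0.01 490 [-0.0071  0.0103] 0.064
0.02 501 [-0.007   0.0102] 0.063
0.03 502 [-0.0069  0.01  ] 0.064
0.04 549 [-0.0068  0.0106] 0.064
0.05 557 [-0.0067  0.0104] 0.064
0.06 574 [-0.0066  0.0103] 0.064
0.07 64 [-0.0047  0.0079] 0.066
```

View pics/w2.png

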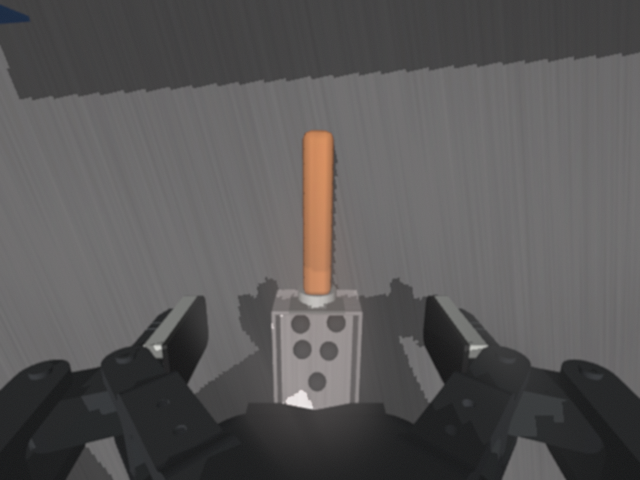

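The scoop is out on the open bench with five balls in it, around (316,350). The handle runs from (318,132) to (318,293), in line with the fingers. Next I'll grip it at its centre.

Emit:
drive_tool([
  [[0.021, 0.002, 0.02], 0, 0.0854],
  [[0.021, 0.002, 0.06], 0, 0.0854],
  [[0.021, 0.002, 0.085], 0, 0.0854],
  [[0.021, 0.002, 0.095], 0, 0.0854],
  [[0.021, 0.002, 0.096], 0, 0.05],
  [[0.021, 0.002, 0.096], 0, 0.01],
  [[0.021, 0.002, 0.096], 0, 0.01],
  [[0.021, 0.002, 0.096], 0, 0.01],
  [[0.021, 0.002, 0.096], 0, 0.01],
  [[0.021, 0.002, 0.096], 0, 0.01],
  [[0.021, 0.002, 0.096], 0, 0.01],
  [[0.021, 0.002, 0.096], 0, 0.01],
  [[0.021, 0.002, 0.096], 0, 0.01],
  [[0.021, 0.002, 0.096], 0, 0.01],
], newtons=120)

```text
time_s: 7.3
position: [0.4891, 0.2634, 0.0091]
tool_rot: [[0.208, 0.978, 0.001], [0.978, -0.208, 0.0], [0.0, 0.001, -1.0]]
ft_force: [-0.7, 0.8, 7.5]
grip_width: 0.0163
gripper_force: 117.0
```

Emit:
drive_tool([
  [[0, 0, -0.004], 0, 0.01],
  [[0, 0, -0.012], 0, 0.01],
  [[0, 0, -0.025], 0, 0.01],
  [[0, 0, -0.04], 0, 0.01],
  [[0, 0, -0.055], 0, 0.01],
  [[0, 0, -0.07], 0, 0.01],
  [[0, 0, -0.085], 0, 0.01],
  [[0, 0, -0.1], 0, 0.01],
  [[0, 0, -0.115], 0, 0.01],
  [[0, 0, -0.128], 0, 0.01],
  [[0, 0, -0.136], 0, 0.01],
  [[0, 0, -0.14], 0, 0.01],
  [[0, 0, -0.14], 0, 0.01],
])

```text
time_s: 8.6
position: [0.4889, 0.2634, 0.1486]
tool_rot: [[0.208, 0.978, 0.0], [0.978, -0.208, 0.0], [0.0, 0.0, -1.0]]
ft_force: [-0.6, -0.1, -1.6]
grip_width: 0.0162
gripper_force: 117.2
```

```bash
cat >> h.py <<'E'
def scoop(f=None):
    """scoop pose from scene+side depth: returns lip-ish and slopes in world, plus tilt"""
    o=env.observe(); p=np.array(o['position']); T=np.array(o['tool_rot']); out=[]
    for n in('scene','side'):
        d=shot(n,f and f+n+'.png'); P=cloud(d); L=(P-p)@T
        hsv=cv2.cvtColor(d['img'],cv2.COLOR_RGB2HSV).astype(int)
        m=(d['depth']>0)&(hsv[...,1]<60)&(L[...,0]<-.05)&(L[...,0]>-.30)&(abs(L[...,1])<.034)&(P[...,2]>.1+.0*L[...,0])
        out.append((n,d,P,L,m))
    return o,out
E
python3 - <<'E'
from h import *
o,out=scoop('lift_'); print(o['time_s'],o['position'])
for n,d,P,L,m in out:
    for a in np.arange(-.27,-.05,.02):
        s=L[m&(L[...,0]>a)&(L[...,0]<a+.02)]
        if len(s)>5: print(n,a.round(2),len(s),'y',np.percentile(s[:,1],[3,97]).round(4),'ztop',(-np.percentile(s[:,2],[3,50])+o['position'][2]).round(4))
    print(L[m][:,0].min())
E
cd pics; python3 -c "
import cv2;a=cv2.imread('lift_scene.png')[130:330,150:480];cv2.imwrite('crop2.png',cv2.resize(a,None,fx=2.4,fy=2.4))"
```

```text
8.6 [0.48886548 0.26335047 0.14855464]
scene -0.25 133 y [-0.0162  0.0172] ztop [0.1691 0.1557]
scene -0.23 151 y [-0.0162  0.0175] ztop [0.1717 0.1588]
scene -0.21 183 y [-0.0202  0.0215] ztop [0.1731 0.1581]
scene -0.19 230 y [-0.0249  0.0271] ztop [0.1729 0.154 ]
scene -0.17 269 y [-0.0284  0.0305] ztop [0.173  0.1481]
scene -0.15 283 y [-0.0282  0.0309] ztop [0.1729 0.1509]
scene -0.13 284 y [-0.028  0.031] ztop [0.1732 0.1504]
scene -0.11 274 y [-0.0276  0.0316] ztop [0.1741 0.1522]
scene -0.09 892 y [-0.0323  0.0306] ztop [0.4702 0.4096]
scene -0.07 645 y [-0.0262  0.0304] ztop [0.4673 0.4423]
-0.2477573990437825
side -0.15 41 y [-0.0323 -0.0036] ztop [0.1606 0.1406]
side -0.13 77 y [-0.0322  0.003 ] ztop [0.1733 0.1418]
side -0.11 85 y [-0.0319  0.0003] ztop [0.1739 0.149 ]
side -0.09 81 y [-0.0332 -0.0113] ztop [0.4718 0.1753]
side -0.07 162 y [-0.0314  0.0225] ztop [0.4684 0.4595]
-0.15905689981882964
```

View pics/crop2.png

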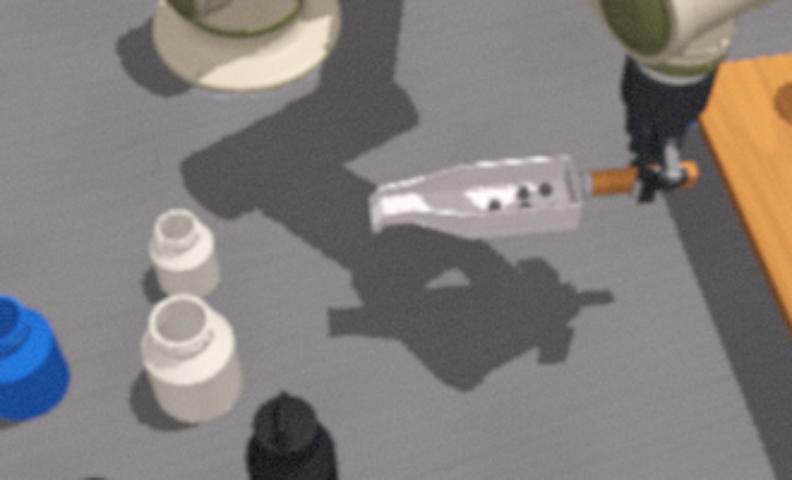

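The scoop is lifted level with the balls still in its pan. The jar is clear at crop (190,350), and the spout points at it with the handle held at (660,180). Now I'll carry it, keeping this yaw, until the lip is over the mouth.

Emit:
drive_tool([
  [[-0.004, 0.002, 0], 0, 0.01],
  [[-0.014, 0.005, 0], 0, 0.01],
  [[-0.028, 0.01, 0], 0, 0.01],
  [[-0.042, 0.016, 0], 0, 0.01],
  [[-0.056, 0.021, 0], 0, 0.01],
  [[-0.07, 0.027, 0], 0, 0.01],
  [[-0.084, 0.032, 0], 0, 0.01],
  [[-0.098, 0.038, 0], 0, 0.01],
  [[-0.112, 0.043, 0], 0, 0.01],
  [[-0.126, 0.048, 0], 0, 0.01],
  [[-0.14, 0.054, 0], 0, 0.01],
  [[-0.154, 0.059, 0], 0, 0.01],
  [[-0.166, 0.064, 0], 0, 0.01],
  [[-0.174, 0.067, 0], 0, 0.01],
  [[-0.177, 0.068, 0], 0, 0.01],
  [[-0.177, 0.068, 0], 0, 0.01],
  [[-0.177, 0.068, 0], 0, 0.01],
])

```text
time_s: 10.4
position: [0.5185, 0.0764, 0.1483]
tool_rot: [[0.208, 0.978, -0.0], [0.978, -0.208, 0.0], [0.0, -0.0, -1.0]]
ft_force: [-0.7, 0.3, -2.6]
grip_width: 0.0162
gripper_force: 117.2
```

```bash
python3 - <<'E'
from h import *
o,out=scoop('over_'); print(o['time_s'],o['position'])
for n,d,P,L,m in out:
    if n=='scene':
      for a in np.arange(-.27,-.1,.02):
        s=L[m&(L[...,0]>a)&(L[...,0]<a+.02)&(P[...,2]>.13)]
        if len(s)>5: print(n,a.round(2),len(s),'y',np.percentile(s[:,1],[3,97]).round(4),'ztop',(-np.percentile(s[:,2],[3,50])+o['position'][2]).round(4))
    s=m&(P[...,2]>.135); print(n,'front',L[s][:,0].min(), 'rim now', [ (P[mm].min(0).round(3),P[mm].max(0).round(3)) for mm in [(abs(P[...,2]-.114)<.005)&(abs(P[...,0]-.467)<.034)&(abs(P[...,1]+.169)<.034)] if mm.any()])
a=cv2.imread('pics/over_scene.png')[170:340,150:400]; b=cv2.imread('pics/over_side.png')[110:280,220:470]
cv2.imwrite('pics/crop3.png',cv2.resize(np.vstack([a,b]),None,fx=1.7,fy=1.7,interpolation=cv2.INTER_CUBIC))
E
```

```text
10.4 [0.51848752 0.07642804 0.14831405]
scene -0.25 132 y [-0.0168  0.0167] ztop [0.1692 0.1551]
scene -0.23 173 y [-0.0165  0.0166] ztop [0.1723 0.1586]
scene -0.21 210 y [-0.02    0.0213] ztop [0.173  0.1557]
scene -0.19 266 y [-0.0253  0.0262] ztop [0.1735 0.1502]
scene -0.17 306 y [-0.0284  0.0301] ztop [0.1723 0.1457]
scene -0.15 307 y [-0.0284  0.0304] ztop [0.1725 0.1491]
scene -0.13 305 y [-0.0281  0.0304] ztop [0.1723 0.1484]
scene -0.11 304 y [-0.0282  0.031 ] ztop [0.1729 0.1508]
scene front -0.2481616329658404 rim now [(array([ 0.439, -0.197,  0.109]), array([ 0.498, -0.144,  0.118]))]
side front -0.17812886562635705 rim now []
```

View pics/crop3.png

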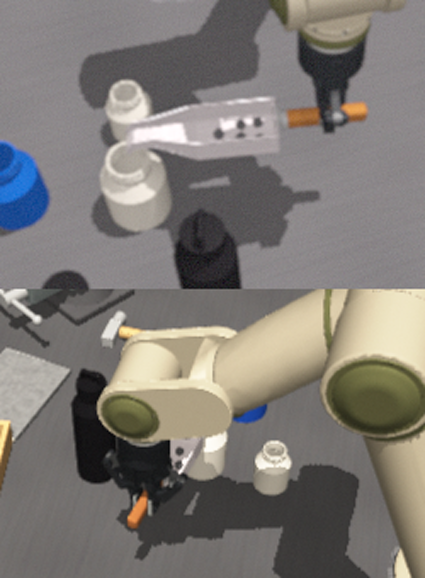

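The spout tip is over the near half of the mouth and the five balls are still in the pan. I'll lower it level.

Emit:
drive_tool([
  [[0, 0, 0.006], 0, 0.01],
  [[0, 0, 0.014], 0, 0.01],
  [[0, 0, 0.022], 0, 0.01],
  [[0, 0, 0.03], 0, 0.01],
  [[0, 0, 0.035], 0, 0.01],
  [[0, 0, 0.037], 0, 0.01],
  [[0, 0, 0.037], 0, 0.01],
  [[0, 0, 0.037], 0, 0.01],
])

```text
time_s: 11.3
position: [0.5188, 0.076, 0.1115]
tool_rot: [[0.208, 0.978, 0.0], [0.978, -0.208, -0.0], [0.0, 0.0, -1.0]]
ft_force: [0.3, -0.4, -0.6]
grip_width: 0.0161
gripper_force: 117.2
```

```bash
python3 - <<'E'
from h import *
o=env.observe(); print(o['time_s'],o['position'],o['ft_force'],o['wrist_torque'])
d=shot('scene'); cv2.imwrite('pics/crop4.png',cv2.resize(d['img'][190:320,190:350],None,fx=4,fy=4,interpolation=cv2.INTER_CUBIC)[:,:,::-1])
E
```

```text
11.3 [0.51876295 0.07604199 0.11153794] [ 0.29089817 -0.39540488 -0.61584543] [ 0.2967875  -0.04642289 -0.01048081]
```

View pics/crop4.png

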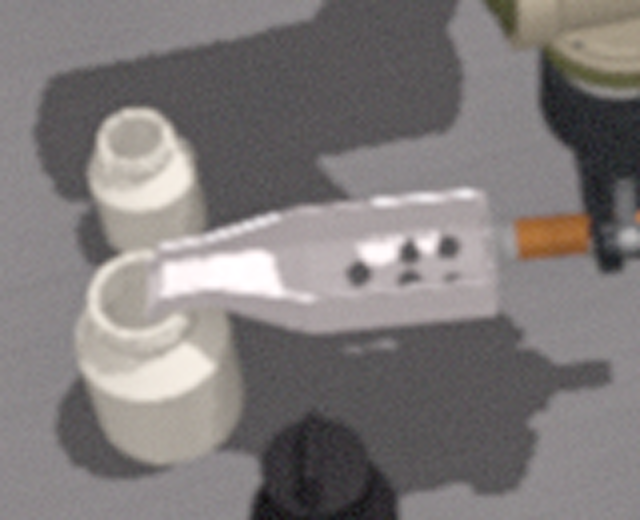

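The lip sits inside the mouth at crop (152,285), with the mouth spanning x 88-192, and the scoop is level. Now I'll weaken the grip and raise the handle along the arc about the rim, so the scoop pivots in the pads.

Emit:
drive_tool([
  [[0, 0.001, 0], 0, 0.01],
  [[0, 0.001, 0], 0, 0.01],
  [[0, 0.001, 0], 0, 0.01],
  [[-0.0005, 0.001, -0.008], 0, 0.01],
  [[-0.001, 0.001, -0.016], 0, 0.01],
  [[-0.002, 0.001, -0.024], 0, 0.01],
  [[-0.004, 0.001, -0.032], 0, 0.01],
  [[-0.005, 0.001, -0.04], 0, 0.01],
  [[-0.005, 0.001, -0.04], 0, 0.01],
  [[-0.005, 0.001, -0.04], 0, 0.01],
], newtons=20)

```text
time_s: 12.35
position: [0.5185, 0.0709, 0.1514]
tool_rot: [[0.208, 0.978, 0.0], [0.978, -0.208, 0.0], [0.0, 0.0, -1.0]]
ft_force: [0.1, 0.1, -2.3]
grip_width: 0.0166
gripper_force: 117.3
```

```bash
cat > t.py <<'E'
from h import *
def tilt(f=None):
    o=env.observe(); p=np.array(o['position']); T=np.array(o['tool_rot'])
    d=shot('scene',f); P=cloud(d); L=(P-p)@T; hsv=cv2.cvtColor(d['img'],cv2.COLOR_RGB2HSV).astype(int)
    m=(d['depth']>0)&(hsv[...,1]<60)&(hsv[...,2]>90)&(L[...,0]<-.04)&(L[...,0]>-.27)&(abs(L[...,1])<.036)&(L[...,2]<.3)&(P[...,2]>.1)&(P[...,2]<p[2]+.05)
    t=m&(L[...,1]<-.024)   # inner (far) wall of the pan
    xs,zs=[],[]
    for a in np.arange(-.25,-.03,.01):
        s=L[t&(L[...,0]>a)&(L[...,0]<a+.01)]
        if len(s)>6: xs.append(a+.005); zs.append(np.percentile(s[:,2],6))
    k=np.polyfit(xs,zs,1) if len(xs)>2 else [0,0]
    fr=L[m]; i=fr[:,0].argmin()
    print(o['time_s'],p.round(4),'tilt',-np.degrees(np.arctan(k[0])).round(1),len(xs),'front x',fr[:,0].min().round(4),'F',np.round(o['ft_force'],1),'M',np.round(o['wrist_torque'],2))
    c=(abs(P[...,2]-.114)<.005)&(abs(P[...,0]-.467)<.036)&(P[...,1]<-.172)&(P[...,1]>-.21); print('far rim y',P[c][:,1].min().round(4),'x',P[c][:,0].min().round(4),P[c][:,0].max().round(4))
    return d
E
python3 -c "
from t import *
d=tilt('t1.png')"
```

```text
12.35 [0.5185 0.0709 0.1514] tilt 0.7 12 front x -0.2699 F [ 0.1  0.1 -2.3] M [ 0.19 -0.06 -0.07]
far rim y -0.1967 x 0.4425 0.4955
```

Emit:
drive_tool([
  [[0.001, 0, 0.01], 0, 0.01],
  [[0.003, 0, 0.02], 0, 0.01],
  [[0.005, 0, 0.03], 0, 0.01],
  [[0.005, 0, 0.036], 0, 0.01],
  [[0.005, 0, 0.04], 0, 0.012],
  [[0.005, 0, 0.04], 0, 0.014],
  [[0.005, 0, 0.04], 0, 0.014],
  [[0.005, 0, 0.04], 0, 0.014],
], newtons=20)

```text
time_s: 13.2
position: [0.5198, 0.0758, 0.1117]
tool_rot: [[0.208, 0.978, 0.001], [0.978, -0.208, -0.0], [0.0, 0.001, -1.0]]
ft_force: [0.6, 0.1, -1.9]
grip_width: 0.016
gripper_force: 117.3
```

Emit:
drive_tool([
  [[0, 0, 0], 0, 0.0165],
  [[0, 0, 0], 0, 0.0165],
  [[0, 0, 0], 0, 0.0165],
], newtons=20)

```text
time_s: 13.5
position: [0.5196, 0.0758, 0.1115]
tool_rot: [[0.208, 0.978, 0.0], [0.978, -0.208, -0.0], [0.0, 0.0, -1.0]]
ft_force: [-0.6, -0.3, -2.1]
grip_width: 0.0171
gripper_force: 75.8
```

Emit:
drive_tool([
  [[0, 0, 0], 0, 0.0172],
  [[0, 0, 0], 0, 0.0172],
  [[0, 0, 0], 0, 0.0172],
], newtons=20)

```text
time_s: 13.8
position: [0.5195, 0.0759, 0.1113]
tool_rot: [[0.208, 0.978, -0.0], [0.978, -0.208, 0.0], [0.0, -0.0, -1.0]]
ft_force: [0.5, 0.3, -1.8]
grip_width: 0.017
gripper_force: 40.6
```

Emit:
drive_tool([
  [[0, 0, 0], 0, 0.0175],
  [[0, 0, 0], 0, 0.0175],
  [[0, 0, 0], 0, 0.0175],
], newtons=20)

```text
time_s: 14.1
position: [0.5195, 0.0759, 0.1113]
tool_rot: [[0.208, 0.978, -0.0], [0.978, -0.208, 0.0], [0.0, -0.0, -1.0]]
ft_force: [-0.0, 0.0, -1.6]
grip_width: 0.0175
gripper_force: 25.4
```

```bash
python3 -c "
from t import *
d=tilt()"
```

```text
14.1 [0.5195 0.0759 0.1113] tilt 0.6 12 front x -0.2694 F [-0.   0.  -1.6] M [ 0.24 -0.05 -0.01]
far rim y -0.1973 x 0.4421 0.4953
```

Emit:
drive_tool([
  [[0, 0, -0.005], 0, 0.0176],
  [[0, 0, -0.01], 0, 0.0176],
  [[-0.0005, 0, -0.015], 0, 0.0176],
  [[-0.001, 0, -0.02], 0, 0.0176],
  [[-0.001, 0, -0.02], 0, 0.0176],
  [[-0.001, 0, -0.02], 0, 0.0176],
], newtons=20)

```text
time_s: 14.75
position: [0.5193, 0.0748, 0.1314]
tool_rot: [[0.208, 0.978, 0.0], [0.978, -0.208, -0.0], [0.0, 0.0, -1.0]]
ft_force: [-0.5, 0.5, -1.3]
grip_width: 0.0176
gripper_force: 20.2
```

```bash
python3 -c "
from t import *
d=tilt()"
```

```text
14.75 [0.5193 0.0748 0.1314] tilt 1.3 12 front x -0.27 F [-0.5  0.5 -1.3] M [ 0.21 -0.07 -0.02]
far rim y -0.1974 x 0.4396 0.4954
```

Emit:
drive_tool([
  [[0, 0, 0], 0, 0.0178],
  [[0, 0, 0], 0, 0.0178],
  [[0, 0, 0], 0, 0.0178],
  [[0, 0, 0], 0, 0.0178],
], newtons=20)

```text
time_s: 15.2
position: [0.5193, 0.0748, 0.1313]
tool_rot: [[0.208, 0.978, -0.0], [0.978, -0.208, -0.0], [-0.0, -0.0, -1.0]]
ft_force: [-0.1, 0.1, -1.5]
grip_width: 0.0176
gripper_force: 10.1
```

```bash
python3 -c "
from t import *
d=tilt()"
```

```text
15.2 [0.5193 0.0748 0.1313] tilt 5.9 11 front x -0.2699 F [-0.1  0.1 -1.5] M [ 0.04 -0.01  0.03]
far rim y -0.1974 x 0.4406 0.497
```

At 10 N the scoop sags freely and rests on the rim. I'll raise it along the arc to about 30°.

Emit:
drive_tool([
  [[-0.002, 0, -0.01], 0, 0.0178],
  [[-0.0045, 0, -0.02], 0, 0.0178],
  [[-0.007, 0, -0.03], 0, 0.0178],
  [[-0.0097, 0, -0.0395], 0, 0.0178],
  [[-0.013, 0, -0.049], 0, 0.0178],
  [[-0.0167, 0, -0.0585], 0, 0.0178],
  [[-0.021, 0, -0.068], 0, 0.0178],
  [[-0.0253, 0, -0.077], 0, 0.0178],
  [[-0.03, 0, -0.086], 0, 0.0178],
  [[-0.0355, 0, -0.094], 0, 0.0178],
  [[-0.0355, 0, -0.094], 0, 0.0178],
  [[-0.0355, 0, -0.094], 0, 0.0178],
])

```text
time_s: 16.45
position: [0.512, 0.04, 0.2254]
tool_rot: [[0.208, 0.978, 0.0], [0.978, -0.208, -0.0], [-0.0, 0.0, -1.0]]
ft_force: [-1.0, -0.8, -0.9]
grip_width: 0.0178
gripper_force: 10.4
```

```bash
python3 -c "
from t import *
d=tilt()
a=cv2.resize(d['img'][150:310,190:350],None,fx=2.4,fy=2.4,interpolation=cv2.INTER_CUBIC)
w=shot('wrist')['img']; w=cv2.resize(w,(512,384))
cv2.imwrite('pics/t2.png',np.hstack([a,w[:,90:500]])[:,:,::-1])"
```

```text
16.45 [0.512  0.04   0.2254] tilt 28.7 10 front x -0.2419 F [-1.  -0.8 -0.9] M [-0.22 -0.03  0.04]
far rim y -0.1968 x 0.4396 0.4951
```

View pics/t2.png

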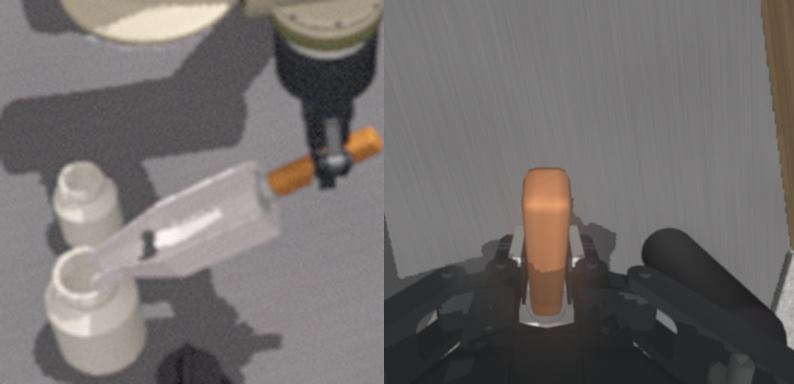

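Tilt is about 29°, the lip is still in the mouth at crop (100,275), the jar has not moved, and the balls are gathered at the ramp foot (147,243). I'll continue to 45°.

Emit:
drive_tool([
  [[-0.0055, 0, -0.008], 0, 0.0178],
  [[-0.0117, 0, -0.0165], 0, 0.0178],
  [[-0.018, 0, -0.0245], 0, 0.0178],
  [[-0.0247, 0, -0.032], 0, 0.0178],
  [[-0.0295, 0, -0.037], 0, 0.0178],
  [[-0.0345, 0, -0.042], 0, 0.0178],
  [[-0.039, 0, -0.046], 0, 0.0178],
  [[-0.039, 0, -0.046], 0, 0.0178],
  [[-0.039, 0, -0.046], 0, 0.0178],
  [[-0.039, 0, -0.046], 0, 0.0178],
  [[-0.039, 0, -0.046], 0, 0.0178],
  [[-0.039, 0, -0.046], 0, 0.0178],
  [[-0.039, 0, -0.046], 0, 0.0178],
])

```text
time_s: 17.85
position: [0.5038, 0.002, 0.2712]
tool_rot: [[0.208, 0.978, -0.0], [0.978, -0.208, -0.0], [-0.0, -0.0, -1.0]]
ft_force: [-1.3, -0.5, -2.4]
grip_width: 0.0177
gripper_force: 10.8
```

```bash
cat >> t.py <<'E'
def pic(f):
    d=tilt(); a=cv2.resize(d['img'][130:310,190:350],None,fx=3.2,fy=3.2,interpolation=cv2.INTER_CUBIC)
    cv2.imwrite('pics/'+f,a[:,:,::-1]); R=d['img'].astype(int)
    # dark pixels within the scoop region
    P=cloud(d); o=env.observe(); L=(P-np.array(o['position']))@np.array(o['tool_rot'])
    m=(R.sum(2)<200)&(abs(L[...,1])<.03)&(L[...,0]<-.03)&(L[...,0]>-.26)&(P[...,2]>.112)&(P[...,2]<o['position'][2])
    print('dark px',m.sum(), np.argwhere(m)[:,::-1].mean(0).round() if m.any() else '')
E
python3 -c "
from t import *
pic('t3.png')"
```

```text
17.85 [0.5038 0.002  0.2712] tilt 45.4 10 front x -0.2036 F [-1.3 -0.5 -2.4] M [-0.18  0.09  0.  ]
far rim y -0.1967 x 0.4425 0.4958
dark px 0
```

View pics/t3.png

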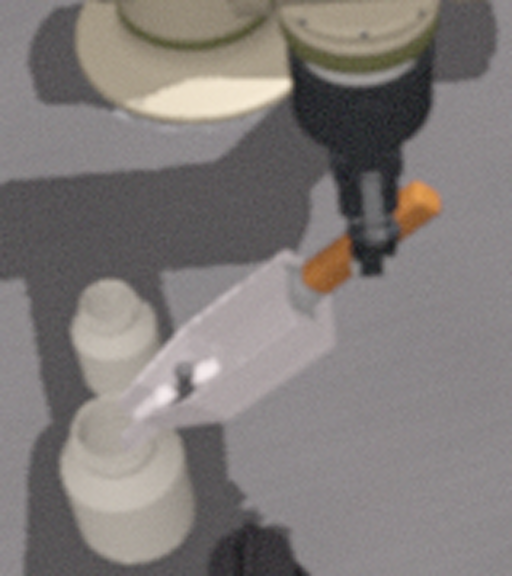

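The scoop is tilted 45° with the lip in the mouth and the jar upright, but one or two balls remain at crop (185,378), where the ramp starts. I've used my picture views, so from here I'll count dark pixels numerically. Next I'll rock the scoop.

Emit:
drive_tool([
  [[-0.008, 0, -0.007], 0, 0.0178],
  [[-0.016, 0, -0.013], 0, 0.0178],
  [[-0.024, 0, -0.018], 0, 0.0178],
  [[-0.024, 0, -0.018], 0, 0.0178],
  [[-0.024, 0, -0.018], 0, 0.0178],
  [[-0.008, 0, -0.007], 0, 0.0178],
  [[0.008, 0, 0.008], 0, 0.0178],
  [[0.014, 0, 0.014], 0, 0.0178],
  [[0, 0, 0], 0, 0.0178],
  [[-0.016, 0, -0.013], 0, 0.0178],
  [[-0.024, 0, -0.018], 0, 0.0178],
  [[-0.024, 0, -0.018], 0, 0.0178],
  [[-0.024, 0, -0.018], 0, 0.0178],
  [[-0.024, 0, -0.018], 0, 0.0178],
])

```text
time_s: 19.3
position: [0.4987, -0.021, 0.2887]
tool_rot: [[0.208, 0.978, -0.001], [0.978, -0.208, 0.001], [0.0, -0.001, -1.0]]
ft_force: [0.8, 0.4, -1.5]
grip_width: 0.0175
gripper_force: 10.7
```

```bash
cat >> t.py <<'E'
def dark(d):
    o=env.observe(); p=np.array(o['position']); T=np.array(o['tool_rot']); P=cloud(d); L=(P-p)@T
    g=d['img'].astype(int).max(2); u,v=np.meshgrid(range(640),range(480))
    m=(abs(L[...,1])<.024)&(L[...,0]<-.05)&(L[...,0]>-.26)&(P[...,2]>.112)&(P[...,2]<p[2]+.03)&(g<115)
    k,l,s,c=cv2.connectedComponentsWithStats(m.astype(np.uint8))
    print('dark',[(c[i].round().tolist(),int(s[i,4]),int(g[l==i].min()),np.median(L[l==i],0).round(3).tolist()) for i in range(1,k) if s[i,4]>1])
E
python3 -c "
from t import *
g=cv2.imread('pics/t3.png').max(2); g=cv2.resize(g,(160,180),interpolation=cv2.INTER_AREA)
print('prev');print(g[110:126,50:70])
d=tilt('t4.png'); dark(d)"
```

```text
prev
[[199 200 192 189 188 190 190 190 190 187 181 178 176 178 179 180 180 182
  179 179]
 [203 195 187 189 189 190 193 191 189 185 183 180 178 179 179 187 193 189
  181 179]
 [196 189 187 189 189 186 182 180 179 177 177 178 183 193 198 206 213 203
  187 178]
 [188 188 188 190 182 168 160 156 156 160 169 186 204 218 222 227 229 218
  198 182]
 [185 189 190 186 173 152 141 145 143 147 171 201 224 235 238 238 239 229
  207 185]
 [187 190 193 183 161 135 132 136 137 145 176 215 236 241 241 242 239 227
  205 182]
 [188 191 192 181 157 129 123 130 131 137 179 221 238 242 242 239 231 213
  193 178]
 [190 191 191 186 166 133 111 111 110 129 179 221 238 240 234 225 211 195
  183 177]
 [191 191 193 189 175 139 104  96  94 130 184 218 229 227 215 202 189 182
  178 173]
 [194 197 197 189 174 142 101  84  85 122 171 198 204 202 195 183 178 177
  174 171]
 [209 216 212 195 167 135 100  83  87 104 139 169 181 184 184 179 174 173
  173 171]
 [229 233 227 209 175 131  98  89  91  93 124 160 175 182 182 176 171 169
  171 169]
 [239 242 237 222 194 148 102  88  90 109 144 169 176 177 177 173 169 170
  171 170]
 [241 242 239 228 198 152 106  94 112 143 171 182 178 172 171 172 171 171
  170 172]
 [241 239 230 210 175 134 114 124 147 166 180 180 173 170 169 173 171 170
  170 174]
 [232 225 209 181 148 134 140 159 171 175 173 172 173 172 173 172 171 171
  171 169]]
19.3 [ 0.4987 -0.021   0.2887] tilt 44.0 9 front x -0.1802 F [ 0.8  0.4 -1.5] M [ 0.09 -0.01 -0.06]
far rim y -0.1979 x 0.4464 0.4957
dark []
```

```bash
python3 -c "
from t import *
for f in('t1.png','t4.png'):
    g=cv2.imread('pics/'+f).max(2)
    s=g[190:290,215:335]; print(f); 
    q=cv2.resize(s,(60,50),interpolation=cv2.INTER_AREA)
    for r in q: print(''.join(' .:-=+*#%@'[min(9,int(v)//26)] for v in r))
"
```

```text
t1.png
+++++++++++++++++++====-------------------=++++++++++=:--=+*
+++++++++++++++++=------------------------+++++++++++=::---=
++++++++++====----------------------------=++++++++++=:.:---
+++++====---------------------------------=++++++++++=:.:-==
===----------------------------------------++++++++++=...::=
-------------------------------------------=+++++++++=.....:
-------------------------------------------=+++++++++=:.....
-------------------------------------------=+++++++++=:.....
-------------------------------------------=+++++++++=:.....
-------------------------------------------=++++++++++=.....
-------------------------------------------++++++++++++-....
------------------------------------------=++++++++++++=-...
------------------------------------------=+++++++++++++=-:.
--=+++=---------------------------------==++++++++++++++++:.
-+#####*---------------------------===++++++++++++++++++++-:
+##****#*---------------------====++++++++++++++++++++++++-:
##*****#%+---------------====+++++++++++++++++++++++++++++=:
%******#%*+-------------++++++++++++++++++++++++++++++++
[... 4313 characters left out ...]
+++++++++++++++++++++++++++++
***************+-=++++++++++++++++++++++++++++++++++++++++++
***************+==++++++++++++++++++++++++++++++++++++++++++
#***************==++++++++++++++++++++++++++++++++++++++++++
*#*#####********==++++++++++++++++++++++++++++++++++++++++++
****##****###***==++++++++++++++++++++++++++++++++++++++++++
####***#######*+==++++++++++++++++++++++++++++++++++++++++++
##############*++=++++++++++++++++++++++++++++++++++++++++++
#############**++=++++++++++++++++++++++++++++++++++++++++++
############**+++==+++++++++++++++++++++++++++++++++++++++++
###########****++=-=++++++++++++++++++++++++++++++++++++++++
**#######******++=-=++++++++++++++++++++++++++++++++++++++++
```

No dark pixels remain on the visible floor. I'll rock once more for any ball hidden by the near wall, then lower the handle back along the arc.

Emit:
drive_tool([
  [[0.024, 0, 0.018], 0, 0.0178],
  [[0.038, 0, 0.032], 0, 0.0178],
  [[0.05, 0, 0.046], 0, 0.0178],
  [[0.038, 0, 0.032], 0, 0.0178],
  [[0.024, 0, 0.018], 0, 0.0178],
  [[0.008, 0, 0.005], 0, 0.0178],
  [[0, 0, 0], 0, 0.0178],
  [[0, 0, 0], 0, 0.0178],
  [[0, 0, 0], 0, 0.0178],
  [[0, 0, 0], 0, 0.0178],
  [[0, 0, 0], 0, 0.0178],
  [[0, 0, 0], 0, 0.0178],
])

```text
time_s: 20.55
position: [0.4989, -0.0211, 0.289]
tool_rot: [[0.207, 0.978, -0.0], [0.978, -0.207, 0.0], [0.0, -0.001, -1.0]]
ft_force: [1.1, -0.7, -1.5]
grip_width: 0.0173
gripper_force: 10.4
```

```bash
python3 -c "
from t import *
d=tilt('t5.png'); dark(d)"
```

```text
20.55 [ 0.4989 -0.0211  0.289 ] tilt 37.9 9 front x -0.1825 F [ 1.1 -0.7 -1.5] M [0.19 0.02 0.01]
far rim y -0.1969 x 0.4588 0.4964
dark []
```

Emit:
drive_tool([
  [[0.012, 0, 0.009], 0, 0.0178],
  [[0.024, 0, 0.018], 0, 0.0178],
  [[0.038, 0, 0.032], 0, 0.0178],
  [[0.051, 0, 0.048], 0, 0.0178],
  [[0.063, 0, 0.064], 0, 0.0178],
  [[0.073, 0, 0.082], 0, 0.0178],
  [[0.082, 0, 0.1], 0, 0.0178],
  [[0.089, 0, 0.119], 0, 0.0178],
  [[0.094, 0, 0.138], 0, 0.0178],
  [[0.097, 0, 0.15], 0, 0.0178],
  [[0.098, 0, 0.158], 0, 0.0178],
  [[0.098, 0, 0.158], 0, 0.0178],
])

```text
time_s: 21.8
position: [0.5189, 0.0748, 0.1305]
tool_rot: [[0.208, 0.978, -0.002], [0.978, -0.208, 0.0], [-0.0, -0.002, -1.0]]
ft_force: [0.9, 0.2, -1.1]
grip_width: 0.0178
gripper_force: 9.2
```

```bash
python3 -c "
from t import *
d=tilt('t6.png'); dark(d)"
```

```text
21.8 [0.5189 0.0748 0.1305] tilt 5.8 11 front x -0.2699 F [ 0.9  0.2 -1.1] M [ 0.13 -0.08 -0.03]
far rim y -0.197 x 0.4419 0.4953
dark []
```

Nothing dark shows in the pan and the jar hasn't moved. I'll level the scoop on the rim, tighten the grip, lift clear and carry it back.

Emit:
drive_tool([
  [[0.0005, 0, 0.008], 0, 0.0178],
  [[0.001, 0, 0.015], 0, 0.0178],
  [[0.001, 0, 0.019], 0, 0.0178],
  [[0.001, 0, 0.019], 0, 0.01],
  [[0.001, 0, 0.019], 0, 0.01],
  [[0.001, 0, 0.019], 0, 0.01],
  [[0.001, 0, 0.019], 0, 0.01],
  [[0.001, 0, 0.012], 0, 0.01],
  [[0.001, 0, 0], 0, 0.01],
  [[0.001, 0, -0.012], 0, 0.01],
  [[0.001, 0, -0.022], 0, 0.01],
  [[0.001, 0, -0.028], 0, 0.01],
  [[0.001, 0, -0.028], 0, 0.01],
], newtons=100)

```text
time_s: 23.15
position: [0.5197, 0.0754, 0.1602]
tool_rot: [[0.208, 0.978, 0.002], [0.978, -0.208, 0.0], [0.0, 0.002, -1.0]]
ft_force: [0.2, -0.6, -1.1]
grip_width: 0.0165
gripper_force: 98.2
```

```bash
python3 -c "
from t import *
d=tilt('t7.png'); dark(d)
p=np.array(env.observe()['position']); P=cloud(d); L=(P-p)@np.array(env.observe()['tool_rot']); m=(L[...,0]<-.1)&(L[...,0]>-.26)&(abs(L[...,1])<.034)&(P[...,2]>.125)&(P[...,2]<.25)
for a in(-.25,-.23,-.21,-.17,-.13,-.11): 
    s=P[m&(L[...,0]>a)&(L[...,0]<a+.02)]; print(a,len(s),np.percentile(s[:,2],97).round(4))
"
```

```text
23.15 [0.5197 0.0754 0.1602] tilt 0.4 11 front x -0.2695 F [ 0.2 -0.6 -1.1] M [ 0.17 -0.03 -0.02]
far rim y -0.1969 x 0.4415 0.4955
dark []
-0.25 141 0.1767
-0.23 176 0.1796
-0.21 221 0.1821
-0.17 314 0.1807
-0.13 311 0.1823
-0.11 154 0.1816
```

Emit:
drive_tool([
  [[0.006, -0.002, 0], 0, 0.01],
  [[0.022, -0.008, 0], 0, 0.01],
  [[0.042, -0.016, 0], 0, 0.01],
  [[0.062, -0.024, 0], 0, 0.01],
  [[0.082, -0.032, 0.008], 0, 0.01],
  [[0.102, -0.04, 0.02], 0, 0.01],
  [[0.122, -0.048, 0.036], 0, 0.01],
  [[0.14, -0.054, 0.054], 0, 0.01],
  [[0.148, -0.057, 0.074], 0, 0.01],
  [[0.15, -0.058, 0.094], 0, 0.01],
  [[0.15, -0.058, 0.11], 0, 0.01],
  [[0.15, -0.058, 0.124], 0, 0.01],
  [[0.15, -0.058, 0.134], 0, 0.01],
  [[0.15, -0.058, 0.14], 0, 0.01],
  [[0.15, -0.058, 0.143], 0, 0.01],
  [[0.15, -0.058, 0.145], 0, 0.01],
  [[0.15, -0.058, 0.146], 0, 0.01],
  [[0.15, -0.058, 0.146], 0, 0.01],
])

```text
time_s: 25.0
position: [0.4941, 0.2342, 0.0136]
tool_rot: [[0.208, 0.978, 0.001], [0.978, -0.208, 0.0], [0.0, 0.001, -1.0]]
ft_force: [-0.1, -0.4, -1.9]
grip_width: 0.0167
gripper_force: 98.2
```

Emit:
drive_tool([
  [[0, 0, 0.001], 0, 0.01],
  [[0, 0, 0.002], 0, 0.01],
  [[0, 0, 0.002], 0, 0.01],
])

```text
time_s: 25.3
position: [0.4943, 0.2344, 0.0117]
tool_rot: [[0.208, 0.978, 0.001], [0.978, -0.208, 0.0], [0.0, 0.001, -1.0]]
ft_force: [-0.8, 1.4, 4.2]
grip_width: 0.0163
gripper_force: 98.9
```

Emit:
drive_tool([
  [[0, 0, 0], 0, 0.03],
  [[0, 0, 0], 0, 0.0854],
  [[0, 0, 0], 0, 0.0854],
  [[0, 0, 0], 0, 0.0854],
  [[0, 0, 0], 0, 0.0854],
  [[0, 0, -0.02], 0, 0.0854],
  [[0, 0, -0.06], 0, 0.0854],
  [[-0.04, 0, -0.11], 0, 0.0854],
  [[-0.09, 0, -0.11], 0, 0.0854],
  [[-0.13, 0, -0.11], 0, 0.0854],
  [[-0.13, 0, -0.11], 0, 0.0854],
  [[-0.13, 0, -0.11], 0, 0.0854],
  [[-0.13, 0, -0.11], 0, 0.0854],
])

```text
time_s: 26.6
position: [0.467, 0.1077, 0.1212]
tool_rot: [[0.207, 0.978, -0.0], [0.978, -0.207, 0.0], [0.0, -0.0, -1.0]]
ft_force: [-0.5, 1.0, -0.3]
grip_width: 0.0855
gripper_force: 0.0
```

```bash
python3 - <<'E'
from h import *
def dk(img,box):
    g=img.max(2); x0,y0,x1,y1=box; m=(g[y0:y1,x0:x1]<115).astype(np.uint8)
    k,l,s,c=cv2.connectedComponentsWithStats(m); return [((c[i]+[x0,y0]).round().tolist(),int(s[i,4])) for i in range(1,k) if s[i,4]>15]
o=env.observe(); p=np.array(o['position']); T=np.array(o['tool_rot']); print(o['time_s'],p,o['ft_force'])
w1=cv2.imread('pics/w1.png'); print('before',dk(w1,(278,135,352,265)))
w=shot('wrist','w9.png'); P=cloud(w); L=(P-p)@T
m=(w['depth']>0)&(abs(P[...,2]-.034)<.008)&(abs(L[...,1])<.04)&(L[...,0]>-.1)&(L[...,0]<.11)
for a in(-.06,-.03,0,.03,.06,.08): 
    s=L[m&(L[...,0]>a)&(L[...,0]<a+.01)]; print(a,len(s),np.percentile(s[:,1],[3,97]).round(4) if len(s) else '',(P[m&(L[...,0]>a)&(L[...,0]<a+.01)][:,2].max().round(4) if len(s) else ''))
v,u=np.where(m); 
inner=(w['depth']>0)&(abs(L[...,1])<.027)&(L[...,0]>-.1)&(L[...,0]<.063)&(P[...,2]<.06)
v,u=np.where(inner); print('box',u.min(),v.min(),u.max(),v.max())
print('after',dk(w['img'],(278,v.min(),352,265)),'ball height pts',((P[...,2]>.009)&(P[...,2]<.02)&inner).sum())
d=shot('scene','s9.png'); Q=cloud(d); hsv=cv2.cvtColor(d['img'],cv2.COLOR_RGB2HSV)
c=(abs(Q[...,2]-.114)<.005)&(abs(Q[...,0]-.467)<.036)&(abs(Q[...,1]+.17)<.036); print('rim',Q[c].min(0).round(3),Q[c].max(0).round(3))
a=cv2.imread('pics/scene0.png').astype(int); b=d['img'][:,:,::-1].astype(int); D=(abs(a-b).max(2)>60).astype(np.uint8)
for nm,(x0,y0,x1,y1) in dict(flask=(250,285,300,372),cap=(170,325,206,360),hammer=(70,305,130,450),blue=(130,245,182,305)).items(): print(nm,D[y0:y1,x0:x1].sum())
# stray balls: small dark blobs on the bench, new since start
g=b.max(2); n=((g<75)&(a.max(2)-g>40)).astype(np.uint8); k,l,s,cc=cv2.connectedComponentsWithStats(n); print('new dark',[(cc[i].round().tolist(),int(s[i,4])) for i in range(1,k) if 12<s[i,4]<200])
# inside the jar mouth
print('jar inside dark',dk(d['img'],(205,250,250,280)))
E
```

```text
26.6 [0.46703793 0.10766629 0.12123131] [-0.53321665  0.99376634 -0.31372373]
before [([335.0, 159.0], 281), ([297.0, 161.0], 283), ([300.0, 193.0], 128), ([329.0, 195.0], 75)]
-0.06 163 [-0.0231  0.0241] 0.0367
-0.03 144 [-0.0286  0.0297] 0.037
0 146 [-0.0284  0.0294] 0.0373
0.03 163 [-0.0285  0.0296] 0.0371
0.06 729 [-0.0274  0.0286] 0.038
0.08 546 [-0.0077  0.0089] 0.04
box 271 145 354 374
after [] ball height pts 2979
rim [ 0.441 -0.198  0.109] [ 0.497 -0.143  0.117]
flask 5
cap 0
hammer 0
blue 0
new dark [([316.0, 151.0], 37)]
jar inside dark [([214.0, 252.0], 45), ([248.0, 255.0], 37)]
```

```bash
python3 - <<'E'
from h import *
for f in('w1','w9'):
    i=cv2.imread(f'pics/{f}.png'); g=cv2.medianBlur(i,5).max(2).astype(int)
    m=np.zeros(g.shape,np.uint8); cv2.fillPoly(m,[np.array([[281,165],[349,165],[349,270],[330,340],[302,340],[281,270]])],1); m=m&(g<170)
    sat=(m&1); k,l,s,c=cv2.connectedComponentsWithStats(m); print(f,[(c[j].round().tolist(),int(s[j,4]),int(g[l==j].min())) for j in range(1,k) if s[j,4]>40])
A=np.load('scene.npy')[...,2]
d=shot('scene'); P=cloud(d); Z=P[...,2]
m=((Z>.007)&(Z<.02)&(A<.005)&(P[...,0]>.1)).astype(np.uint8); k,l,s,c=cv2.connectedComponentsWithStats(m)
print('new low bumps',[(c[j].round().tolist(),int(s[j,4]),np.median(P[l==j],0).round(3).tolist()) for j in range(1,k) if s[j,4]>12])
E
```

```text
w1 [([298.0, 168.0], 107, 94), ([335.0, 167.0], 74, 90), ([300.0, 192.0], 287, 106), ([328.0, 194.0], 283, 111), ([315.0, 230.0], 250, 132), ([322.0, 326.0], 457, 129)]
w9 [([314.0, 320.0], 1470, 155)]
new low bumps [([350.0, 244.0], 111, [0.446, 0.133, 0.013]), ([304.0, 255.0], 128, [0.442, 0.013, 0.016]), ([343.0, 264.0], 175, [0.497, 0.097, 0.014])]
```

```bash
python3 -c "
from rig import env
print(env.close_job())"
```

```text
the job is handed in; nothing more can be done
None
```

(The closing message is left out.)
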